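# Load the filter cartridge and open the beam shutter over its guard

## Robot

A 7-joint arm with a two-finger parallel gripper is mounted at the origin on the work surface. World frame = base frame: x ahead of the robot, y to its left, z up, the work surface at z = 0. Lengths are in m, angles in rad, forces in N, time in s.
With the tool pointing down it reaches from about 0.4 to 0.875 m from the base axis. Payload 19.3 kg.
Tool frame: the origin (TCP) lies midway between the tips of the shut fingers; the grasp point (between the pads) lies 19 mm behind it; z points along the fingers, y is the line along which they close (so a half turn about z gives the same grasp; the last joint's range is limited). The gripper opens to 85 mm and grips with 20 to 120 N. Pads are 22 mm wide; open, the fingers measure 114 mm over their backs; the gripper's body (76 mm by 85 mm) begins 54 mm behind the grasp point. The pads swing forward as they close: fully open they stand 13 mm farther back than shut.
Start: joints at [1.075, 0.521, -0.036, 1.599, 0.021, 1.021, -0.113], TCP at [0.258, -0.569, 0.231] pointing down, gripper open.
Joint ranges: [-2.91, 2.91], [-0.3, 2.13], [-1.5, 1.42], [0.17, 2.43], [-1.26, 4.41], [0.16, 1.93], [-2.52, 2.52]. Speed limits (rad/s): [1.89, 1.89, 2.39, 2.39, 3.01, 3.01, 3.01].

## Interface

Orientations are given as [roll, pitch, yaw] about the fixed x, y, z axes, in that order (R = Rz(yaw) Ry(pitch) Rx(roll)).
In Python, from workcell import bot, eyes, job gives the robot as it stands (bot), with the cameras (eyes) and the job (job).
- The arm moves only by the shell command python3 nudge.py 'ROWS' [FORCE]. ROWS is a JSON list of rows, 1 to 5 of them, each of 7 numbers: the finger opening in m, then dx, dy, dz in m, then a rotation vector rx, ry, rz in rad; each row is the pose to reach, as a shift and turn from the pose commanded when the command began, along the tool's axes at that moment; what a row does not reach only later rows make up. A row lasts 1/8 s, in which the tool goes at most 0.0625 m and 0.188 rad, less where a joint would pass 70% of its speed; a pose out of reach is approached as far as the arm can. The fingers move at their own pace and stop on an object; FORCE is the grip in N (left out, the last holds). Time passes only in rows, so rows that do not move let the fingers close. It prints the time, the measured TCP pose, the force, the opening and the grip force at its end.
- bot.observe(): the state, without advancing time (a new reading comes with each control period).
- eyes.grab_frame(name): name is "scene" or "top" or "wrist"; returns the picture (384x512x3 uint8, blue, green, red); there is no depth.
- eyes.calibration(name): a dict with "vfov" (degrees; the focal length in pixels is half the picture's height over the tangent of half this angle, whatever the lens; pixels are square), "cx", "cy" (the principal point, pixels), "dist_coeffs" ([k1, k2, p1, p2, k3] as OpenCV has them; the pictures are not rectified), "eye" and "attitude" of the camera in the world. Camera axes: x right, y down, z forward; pixel columns grow to the right and rows downward; lengths in m; the calibration is good to about 2 mm. A picture is of the moment at which its call begins: read the wrist's pose just before it. calibration takes no time and is no camera call; for the wrist camera it gives the pose at the moment of the call.
- job.job_done(): hands the job in; it is judged then, once.
The state is a dict: "clock": time; "qpos": joint angles; "qd": joint speeds; "joint_efforts": joint torques, N m; "position": TCP position; "tool_rot": TCP orientation; "force": force on the tool from outside, world axes, zero at the start; "moment": the same for the moment, N m; "grip_width": finger opening in m; "finger_force": force on a finger pad.
Only numpy, scipy, OpenCV 4.12 (cv2) and the standard library are available. Lean on these libraries where they do the work, as an engineer would, in place of code of your own. Each camera call takes 0.05 s, during which the arm holds its last target. There are 200 camera calls.

## Task

Put the blue filter cartridge on the tongue of the red lamp unit's bay and push it all the way in until the push-push catch keeps it, and let go. Then take the bent rod from its rest, reach over the orange guard with it and throw the black-knobbed shutter lever fully over to its other side with the rod (never with the gripper or arm), and finally lay the rod back in its rest as it was. Leave everything else on the table where it stands.

Things in the scene. Friction and masses are not known exactly. Their poses are not given: they have to be found in the camera images.
- cartridge: Blue filter cartridge, loose, 0.25 kg: slab 110 x 70 x 20 mm (x, y, z), with an upright fin at the rear to hold it by (x -50 to -10 mm, 16 thick in y, 20 to 60 mm above the underside, white stripe near its top) and metal cam ribs, 10 mm high, on top of its front half. Origin: centre of the slab's underside; +x = front end, goes into the bay first; z up.
- cartridge_fin (a point): Point in the cartridge's fin to grasp it at, fingers closing across its 16 mm thickness (y): 30 mm behind the cartridge's origin and 45 mm above its underside.
- bay: Red lamp unit (housing 97 tall, 180 wide, from x = 46 mm) with a cream bay on the robot's side, fixed. Origin: on the table under the steel bridge (x = 0, 12 thick, 66 to 74 mm up) of the yellow sprung catch pin; +x leads into the bay, z up. Bay floor 30 mm up, x = -150 to +45 mm, 112 wide. Channel from x = -21 mm, 74 mm wide, with lips over its edges 23.5 mm above the floor.
- bay_tongue (a point): Where to lay the cartridge's origin on the open tongue: 105 mm before the bay's origin, 30 mm above the table, cartridge's +x along the bay's +x. Flared side guides 12 mm high stand from x = -101 to -19 mm, 90 mm apart narrowing to 74. Push in along the bay's +x from here; a spring plunger pushes back from x = -55 mm on; slow push of 7 to 10 N in all.
- bay_held (a point): Where the cartridge's origin is when the push-push catch holds it: x = -29 mm in the bay's frame, 30 mm up. To catch, it must be pushed beyond x = -23 mm (hard stops at -19 mm) and let go: it then springs back to -29 mm and stays. One more such push releases it and the spring throws it out to about x = -58 mm, from where it can be pushed in again.
- rod: Bent reaching rod, loose, 0.22 kg: black handle bar (x -65 to +45 mm, 16 wide in y, 22 high) and a steel rod 10 mm thick from it along +x to x = 140 mm, where it bends straight down (-z) for 105 mm; tip yellow. Origin: mid height and width of the bar, the place to grasp from above, closing along y. Starts level in its rest, origin 130 mm above the table, leg hanging free.
- rod_tip (a point): Lower end of the rod's bent leg: 140 mm ahead of (+x) and 105 mm below the rod's origin.
- rest: Rod rest, fixed: dark base plate 180 x 60 x 8 mm and two aluminium forks open at the top, 10 thick in x: at x = -50 mm (22 wide inside, for the bar) and x = +75 mm (16 wide inside, for the round rod), prongs up to 141 and 147 mm. Origin on the table under the rod's grasp place: the rod lies right with its origin at x = 0, y = 0, 130 mm up, its x along the rest's x.
- shutter: Shutter unit, fixed: cream box 100 x 214 mm, 46 mm high, with an orange guard plate on the robot's side (from x = -56 to -50 mm) and orange cheeks at y = +-110 mm (6 mm thick), all 150 mm tall; open above and at the far side. Origin: on the table straight under the lever's pivot; x away from the robot, y along the guard, z up.
- lever (a joint): Shutter toggle lever on top of the cream box behind the guard: turns about the x axis of the shutter at 48 mm above the table; 0 = shut, leaning 0.45 rad to the shutter's +y side (red dot), 0.90 rad = open, fully over to the -y side (green dot). It starts between 0 and 0.08, stays where it is left and needs about 1.5 N at the knob.
- lever_arm: The moving lever arm: steel stem 10 mm thick with a black ball knob of 26 mm diameter at its end. Origin at the pivot.
- lever_knob (a point): Centre of the black ball knob, 62 mm from the pivot: about 104 mm above the table and 27 mm to the +y side when shut, 27 mm to the -y side when open.
- objective: Brass microscope objective standing on the table, 36 mm diameter, 55 mm tall (bystander). Origin under its centre.
- jar: Jar, 56 mm diameter, 70 mm tall (bystander). Origin under its centre.
- dish: White shallow dish, 84 mm diameter, 18 mm tall (bystander). Origin under its centre.
- screwdriver: Red-handled screwdriver, 180 mm long, lying on the table (bystander).
- adapter: Dark steel square plate 100 x 100 x 8 mm with a round hole, lying on the table (bystander).
- pendant: Grey hand control box 120 x 70 x 35 mm with a white knob (bystander). Origin under its centre.
- lens_cap: Black round lens cap, 44 mm diameter, 18 mm tall (bystander). Origin under its centre.
- wrench: Steel wrench, 150 mm long, lying on the table (bystander).

How it is judged:
By the outcome, as a careful person would: the job done as asked, in the order asked, and still so for the second after the job is handed in, with the robot touching nothing.
It also fails if it takes over 61 s, if anything falls off the work surface, if the arm or the gripper's body presses on something with over 40 N, if the wrist force passes 120 N, or if a joint passes its speed limit or range.

## Working session

There is one attempt and no reset: what is moved stays moved. The work goes in short steps, Python scripts to look and compute and a shell command to move; the robot and the scene stay as the last step left them, time stands still between calls to the robot, and variables do not carry over. Pictures are saved under pics/ and viewed, at most 10 in all, crops included, and the job is handed in when it is done.

```bash
ls; mkdir -p pics
cat > h.py <<'E'
import numpy as np, cv2
from workcell import bot, eyes, job
def cal(n):
    c=eyes.calibration(n); f=192/np.tan(np.radians(c["vfov"])/2)
    K=np.array([[f,0,c["cx"]],[0,f,c["cy"]],[0,0,1]]); return c,K,np.array(c["dist_coeffs"],float)
E
python3 - <<'E'
from h import *
s=bot.observe(); print({k:np.round(v,4).tolist() for k,v in s.items()})
for n in("scene","top","wrist"):
    print(n,eyes.calibration(n)); cv2.imwrite(f"pics/{n}0.png",eyes.grab_frame(n))
a=[cv2.imread(f"pics/{n}0.png") for n in("scene","top")]
cv2.imwrite("pics/top0b.png",cv2.resize(a[1],(800,600),interpolation=cv2.INTER_CUBIC))
cv2.imwrite("pics/scene0b.png",cv2.resize(a[0],(800,600),interpolation=cv2.INTER_CUBIC))
E
```

```text
nudge.py
pics
workcell.py
{'clock': 0.0, 'qpos': [1.0748, 0.522, -0.0364, 1.6, 0.0213, 1.0211, -0.1128], 'qd': [-0.0009, 0.0023, 0.0013, -0.0008, -0.0007, 0.0013, 0.0003], 'joint_efforts': [0.0015, -92.7121, 1.9807, -36.9929, 0.018, 0.0084, 0.0], 'position': [0.258, -0.5689, 0.2307], 'tool_rot': [-3.1405, 0.0001, 0.4258], 'force': [0.0012, -1.33, -0.9068], 'moment': [0.0246, -0.0017, -0.0305], 'finger_force': 0.0, 'grip_width': 0.0857}
scene {'vfov': 48.521275654802125, 'cx': 255.9333497318316, 'cy': 186.8659466995397, 'dist_coeffs': array([-0.08876365,  0.        ,  0.        ,  0.        ,  0.        ]), 'eye': array([1.61097426, 0.27692657, 0.87606171]), 'attitude': array([-2.2008904 ,  0.02123252,  1.79833311])}
top {'vfov': 48.820380179449664, 'cx': 257.03807222215795, 'cy': 197.11175812470623, 'dist_coeffs': array([-0.1196353,  0.       ,  0.       ,  0.       ,  0.       ]), 'eye': array([0.42517226, 0.0563477 , 1.48335886]), 'attitude': array([-3.02797466, -0.02155835, -1.55540934])}
wrist {'vfov': 66.91763140863013, 'cx': 254.44861061737447, 'cy': 191.08996057152515, 'dist_coeffs': array([-0.00287173,  0.        ,  0.        ,  0.        ,  0.        ]), 'eye': array([ 0.32320661, -0.53955401,  0.37354363]), 'attitude': array([ 2.85898152e+00,  9.97084519e-04, -1.14538512e+00])}
```

View pics/top0b.png

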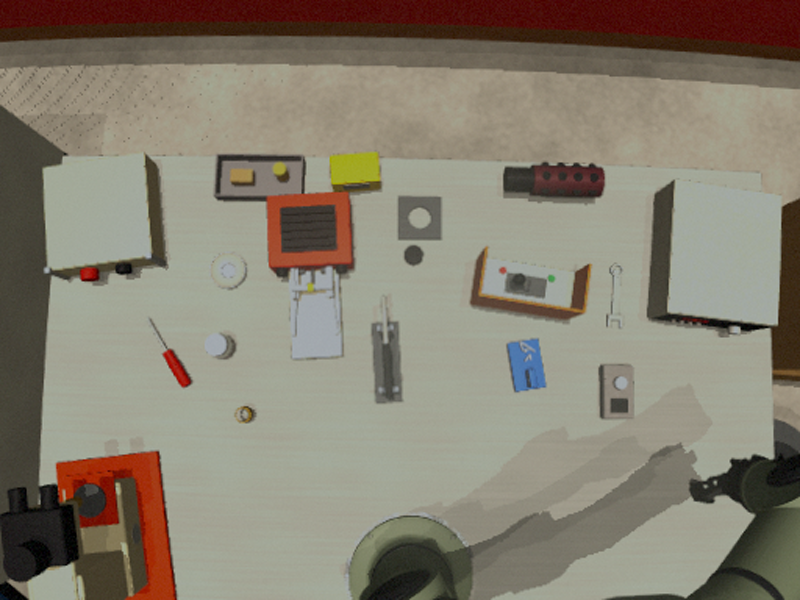

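View pics/scene0b.png

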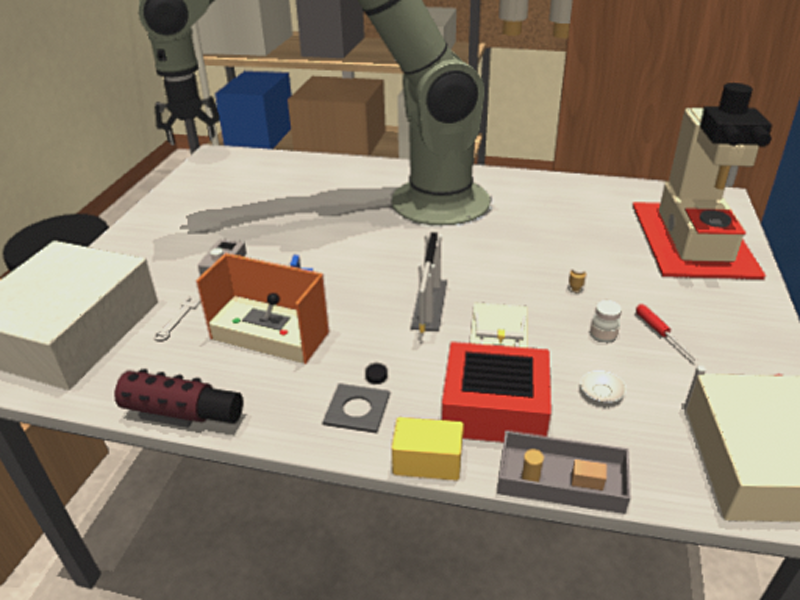

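Top view (800x600): the bay is at (317,285), the rod at (386,350) with its leg end up, the cartridge at (526,365) with its ribs up (+x), and the shutter at (530,285). The scene view agrees. Next I'll enlarge the top view.

Run:
```python
from h import *
im=cv2.imread("pics/top0.png")
a=cv2.resize(im[115:265,165:265],None,fx=4,fy=4,interpolation=cv2.INTER_CUBIC)
b=cv2.resize(im[150:300,295:395],None,fx=4,fy=4,interpolation=cv2.INTER_CUBIC)
cv2.imwrite("pics/crop1.png",np.clip(np.hstack([a,b])*1.15,0,255).astype(np.uint8))
```

```text
(no output)
```

View pics/crop1.png

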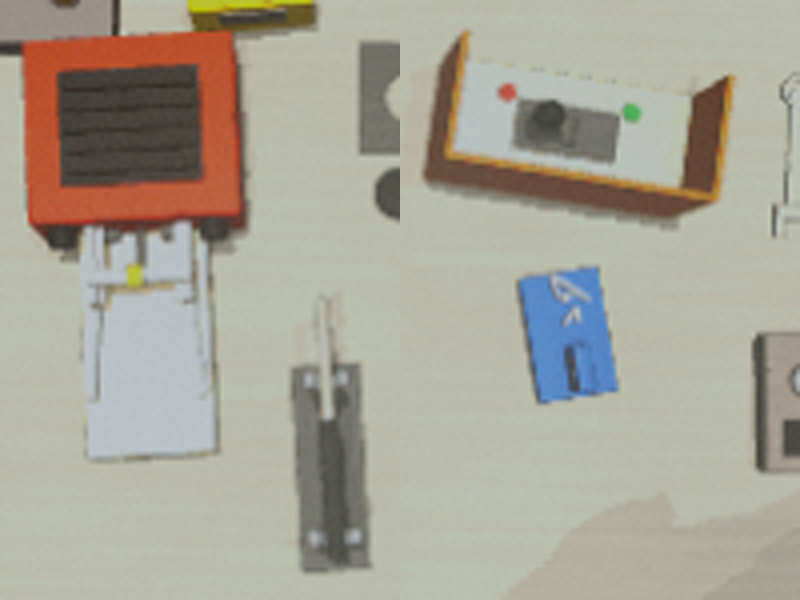

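The crop shows the bay's tongue corners at (89,459) and (216,452), the rest's base corners at (302,571) and (369,566), the rod end at (321,298), the cartridge corners at (519,281)…(540,401), and the guard top running from (446,158) to (717,201). I'll fit poses to these.

```bash
cat >> h.py <<'E'
from scipy.spatial.transform import Rotation as R
from scipy.optimize import least_squares
def rpy(a): return R.from_euler('xyz',a).as_matrix()
def rays(n,px,c=None):
    c0,K,d=cal(n); c=c or c0
    u=cv2.undistortPoints(np.array(px,float).reshape(-1,1,2),K,d).reshape(-1,2)
    return np.array(c["eye"]),np.c_[u,np.ones(len(u))]@rpy(c["attitude"]).T
def proj(n,P,c=None):
    c0,K,d=cal(n); c=c or c0
    Rm=rpy(c["attitude"]); rv=cv2.Rodrigues(Rm.T)[0]
    return cv2.projectPoints(np.array(P,float),rv,-Rm.T@np.array(c["eye"]),K,d)[0].reshape(-1,2)
def W(p,m):
    m=np.array(m,float)/1000; a=p[2]; z=p[3] if len(p)>3 else 0
    return np.c_[p[0]+np.cos(a)*m[:,0]-np.sin(a)*m[:,1],p[1]+np.sin(a)*m[:,0]+np.cos(a)*m[:,1],m[:,2]+z]
def fit(obs,p0):
    """obs: list of (cam,model points mm,pixels,calib or None)"""
    f=lambda p:np.concatenate([(proj(n,W(p,m),c)-np.array(x)).ravel() for n,m,x,c in obs])
    r=least_squares(f,p0,x_scale=[.01,.01,.1,.01][:len(p0)],loss='soft_l1'); return r.x,r.fun
E
cat > m1.py <<'E'
from h import *
L=lambda a:[((u+.5)/4-.5+165,(v+.5)/4-.5+115) for u,v in a]
Rr=lambda a:[((u-400+.5)/4-.5+295,(v+.5)/4-.5+150) for u,v in a]
O={'bay':([[-150,56,30],[-150,-56,30],[46,90,97],[46,-90,97]],L([(89,459),(216,452),(29,222),(243,217)])),
'rest':([[-90,30,8],[-90,-30,8],[90,30,8],[90,-30,8]],L([(302,571),(369,566),(292,367),(359,364)])),
'rod':([[145,0,135],[45,0,141]],L([(321,298),(329,420)])),
'cart':([[55,35,20],[55,-35,20],[-55,-35,20],[-55,35,20]],Rr([(519,281),(600,266),(618,388),(540,401)])),
'shut':([[-56,113,150],[-56,-113,150],[50,113,150],[50,-113,150]],Rr([(446,158),(717,201),(467,32),(733,77)]))}
if __name__=="__main__":
  for k,(m,x) in O.items():
    p,r=fit([('top',m,x,None)],[.6,0,0]); print(k,np.round(p,4),'res px',np.round(r,1))
E
python3 m1.py
cat > to.py <<'E'
import sys
from h import *
# to.py x y z yaw : shift and turn in tool axes
x,y,z,yaw=map(float,sys.argv[1:5]); s=bot.observe(); T=rpy(s["tool_rot"])
d=T.T@(np.array([x,y,z])-s["position"]); rv=R.from_matrix(T.T@rpy([np.pi,0,yaw])).as_rotvec()
print("t",round(s["clock"],2),"shift",np.round(d,4),"rot",np.round(rv,3),"dist",np.linalg.norm(d).round(3))
E
python3 to.py 0.4422 -0.2577 0.231 0.165
```

```text
t 0.15 shift [ 0.2963 -0.2074  0.    ] rot [-0.001  0.     0.261] dist 0.362
```

```bash
python3 nudge.py '[[0.085,0.06,-0.042,0,0,0,0.05],[0.085,0.12,-0.083,0,0,0,0.1],[0.085,0.17,-0.12,0,0,0,0.15],[0.085,0.22,-0.155,0,0,0,0.2],[0.085,0.26,-0.185,0,0,0,0.261]]' && python3 nudge.py '[[0.085,0.036,-0.022,0,0,0,0],[0.085,0.036,-0.022,0,0,0,0],[0.085,0.036,-0.022,0,0,0,0]]'
python3 - <<'E'
from h import *
import json
s=bot.observe(); c=eyes.calibration("wrist"); im=eyes.grab_frame("wrist"); print(s["position"],s["tool_rot"],s["qd"].round(3) if hasattr(s["qd"],'round') else s["qd"])
json.dump({k:np.array(v).tolist() for k,v in c.items()},open("c1.json","w"))
cv2.imwrite("pics/w1.png",cv2.resize(im,(800,600),interpolation=cv2.INTER_CUBIC))
p=proj("wrist",W([.4718,-.2528,.1653],[[55,35,20],[55,-35,20],[-55,-35,20],[-55,35,20],[-10,8,60],[-10,-8,60],[-50,-8,60],[-50,8,60]]),c); print((p*1.5625).round())
E
```

```text
clock: 0.78
position: [0.416, -0.2972, 0.2313]
tool_rot: [3.142, -0.0, 0.163]
force: [0.7, -0.5, 1.3]
grip_width: 0.0851
finger_force: 0.0
clock: 1.15
position: [0.4467, -0.272, 0.2311]
tool_rot: [3.142, 0.001, 0.164]
force: [-0.2, -0.6, -0.8]
grip_width: 0.0846
finger_force: 0.0
[ 0.44665325 -0.27196972  0.2311228 ] [3.14157627e+00 6.36829007e-04 1.64483697e-01] [ 0.02  -0.003  0.007  0.002  0.001 -0.002 -0.001]
[[331. 151.]
 [425. 151.]
 [423. 293.]
 [336. 294.]
 [365. 247.]
 [388. 247.]
 [389. 302.]
 [366. 302.]]
```

View pics/w1.png

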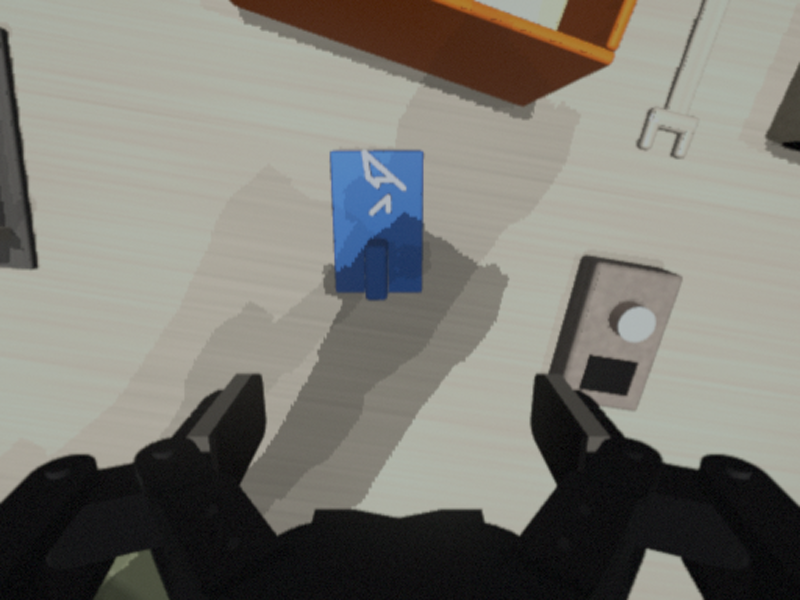

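The wrist view shows the slab's top corners at (331,151), (424,151), (422,292) and (336,293), with the fin's rear top edge at (367,299)–(387,299). I'll fit both views with height left free.

```bash
python3 - <<'E'
from h import *
from m1 import O
import json
c=json.load(open("c1.json")); q=lambda a:[((u+.5)/1.5625-.5,(v+.5)/1.5625-.5) for u,v in a]
m=[[55,35,20],[55,-35,20],[-55,-35,20],[-55,35,20],[-50,-8,60],[-50,8,60]]
x=q([(331,151),(424,151),(422,292),(336,293),(387,299),(367,299)])
for obs in ([("wrist",m,x,c)],[("wrist",m,x,c),("top",*O['cart'],None)]):
    p,r=fit(obs,[.47,-.25,.16,0.]); print(p.round(4),r.round(1))
g=W(p,[[-30,0,45]])[0]; print("grasp",g.round(4))
E
python3 to.py 0.4421 -0.257 0.026 0.166
```

```text
[ 0.4718 -0.252   0.1647 -0.0057] [-0.   0.  -0.1 -0.  -0.1 -0.2  0.3 -0.8  0.5  0.4 -0.6  0.4]
[ 0.4719 -0.2521  0.1648 -0.0049] [ 0.  -0.1  0.1 -0.1  0.  -0.1  0.4 -0.7  0.7  0.5 -0.5  0.5 -0.2 -0.9
 -1.  -0.1 -0.3  0.5 -0.4  0.4]
grasp [ 0.4423 -0.2571  0.0401]
t 1.2 shift [-0.0016 -0.0158  0.2052] rot [ 0.     0.001 -0.002] dist 0.206
```

```bash
python3 nudge.py '[[0.085,-0.002,-0.015,0.05,0,0,0],[0.085,-0.002,-0.015,0.1,0,0,0],[0.085,-0.002,-0.015,0.15,0,0,0],[0.085,-0.002,-0.015,0.18,0,0,0],[0.085,-0.002,-0.015,0.203,0,0,0]]' && python3 nudge.py '[[0.085,0,0,0,0,0,0],[0.0,0,0,0,0,0,0],[0.0,0,0,0,0,0,0],[0.0,0,0,0,0,0,0],[0.0,0,0,0,0,0,0]]' 60; python3 to.py 0.4423 -0.2571 0.026 0.165
```

```text
clock: 1.82
position: [0.4415, -0.258, 0.0269]
tool_rot: [-3.141, 0.001, 0.163]
force: [0.1, 0.5, -0.5]
grip_width: 0.0849
finger_force: 0.0
clock: 2.45
position: [0.4429, -0.2571, 0.0287]
tool_rot: [3.141, -0.001, 0.165]
force: [-1.6, 0.2, 10.4]
grip_width: 0.0153
finger_force: 58.3
t 2.45 shift [-0.0006 -0.0001  0.0027] rot [ 0.    -0.001 -0.   ] dist 0.003
```

```bash
python3 nudge.py '[[0.0,0,0,-0.05,0,0,0],[0.0,0,0,-0.1,0,0,0],[0.0,0,0,-0.15,0,0,0],[0,0,0,-0.2,0,0,0],[0,0,0,-0.2,0,0,0]]'; python3 to.py 0.46 0.2115 0.23 0.06
```

```text
clock: 3.08
position: [0.444, -0.2577, 0.2316]
tool_rot: [3.138, -0.005, 0.165]
force: [-0.1, -0.1, -2.8]
grip_width: 0.015
finger_force: 59.7
t 3.08 shift [ 0.0926 -0.4602  0.0005] rot [ 0.003 -0.005  0.105] dist 0.469
```

```bash
python3 nudge.py '[[0,0.01,-0.05,0,0,0,0],[0,0.02,-0.1,0,0,0,0.02],[0,0.03,-0.15,0,0,0,0.04],[0,0.04,-0.2,0,0,0,0.06],[0,0.05,-0.25,0,0,0,0.105]]'; python3 nudge.py '[[0,0.0155,-0.05,0,0,0,0],[0,0.03,-0.1,0,0,0,0],[0,0.045,-0.15,0,0,0,0],[0,0.063,-0.2,0,0,0,0],[0,0.063,-0.2,0,0,0,0]]';  python3 to.py 0.46 0.2115 0.23 0.06
```

```text
clock: 3.7
position: [0.4503, -0.0007, 0.2273]
tool_rot: [-3.142, 0.001, 0.059]
force: [0.5, -0.5, -2.3]
grip_width: 0.0153
finger_force: 59.7
clock: 4.32
position: [0.5014, 0.2051, 0.2267]
tool_rot: [-3.14, 0.002, 0.065]
force: [-0.1, -0.2, -1.8]
grip_width: 0.015
finger_force: 59.9
t 4.33 shift [-0.0409 -0.0091 -0.0032] rot [-0.001  0.002  0.005] dist 0.042
```

```bash
python3 nudge.py '[[0,-0.04,-0.009,0,0,0,0],[0,-0.04,-0.009,0,0,0,0],[0,-0.04,-0.009,0,0,0,0]]'
python3 - <<'E'
from h import *
import json
c=eyes.calibration("wrist"); im=eyes.grab_frame("wrist")
json.dump({k:np.array(v).tolist() for k,v in c.items()},open("c2.json","w"))
cv2.imwrite("pics/w2.png",cv2.resize(im,(800,600),interpolation=cv2.INTER_CUBIC))
p=proj("wrist",W([.6284,.2215,.0597],[[-150,56,30],[-150,-56,30],[46,90,97],[46,-90,97]]),c); print((p*1.5625).round())
p=proj("wrist",W([.461,.0583,.068],[[145,0,135],[45,0,141],[75,0,147],[-65,0,141]]),c); print((p*1.5625).round())
E
```

```text
clock: 4.7
position: [0.4616, 0.2072, 0.2278]
tool_rot: [3.141, 0.0, 0.059]
force: [0.4, 0.7, -3.3]
grip_width: 0.0151
finger_force: 59.9
[[ 318.  242.]
 [ 466.  241.]
 [ 206. -132.]
 [ 572. -133.]]
[[718.  22.]
 [690. 240.]
 [708. 180.]
 [657. 431.]]
```

View pics/w2.png

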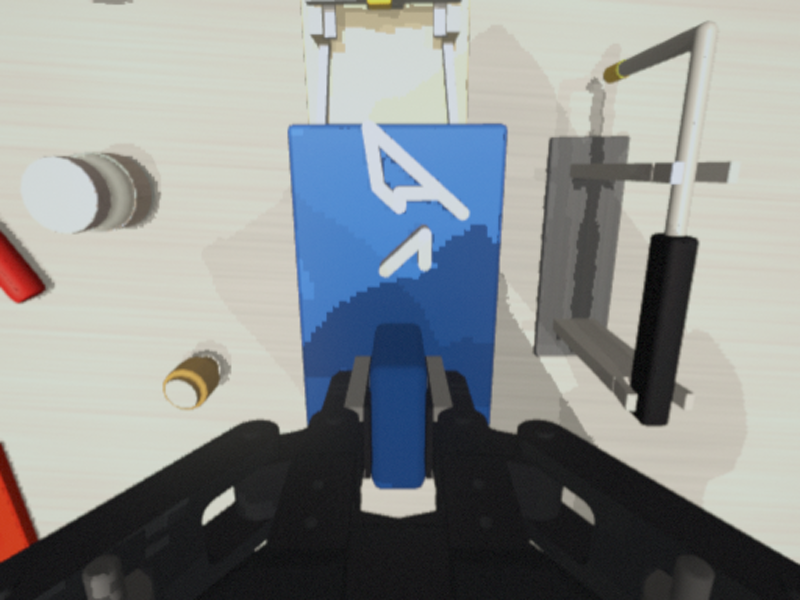

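The wrist view shows the cartridge held square, the tongue edges at (303,60) and (469,60), the rest's base corners at (551,138), (629,137) and (536,354), the rod bend at (708,28), the bar's front top edge from (652,235) to (697,240), and its rear from (633,418) to (668,424).

Run:
```python
from h import *
from m1 import O
import json
c=json.load(open("c2.json")); q=lambda a:[((u+.5)/1.5625-.5,(v+.5)/1.5625-.5) for u,v in a]
pb=[.6284,.2215,.0597]
print("bay edges",(proj("wrist",W(pb,[[-80,56,30],[-50,56,30],[-80,-56,30],[-50,-56,30]]),c)*1.5625).round(1).tolist())
m=[[90,30,8],[90,-30,8],[-90,30,8]]; x=q([(551,138),(629,137),(536,354)])
for o in ([("wrist",m,x,c)],[("wrist",m,x,c),("top",*O['rest'],None)]):
  for p0 in([.47,.06,.07],[.47,.06,.07,0.]):
    p,r=fit(o,p0); print("rest",p.round(4),r.round(1))
m=[[45,8,11],[45,-8,11],[-65,8,11],[-65,-8,11],[140,0,5]]; x=q([(652,235),(697,240),(633,416),(669,423),(710,26)])
mt=[[a,b,z-130] for a,b,z in O['rod'][0]]
for o in ([("wrist",m,x,c)],[("wrist",m,x,c),("top",mt,O['rod'][1],None)]):
    p,r=fit(o,[.46,.06,.07,0.13]); print("rod",p.round(4),r.round(1))
```

```text
bay edges [[312.9, 143.6], [310.7, 97.9], [470.5, 143.4], [472.4, 97.7]]
rest [0.4736 0.0607 0.0817] [-0.4 -0.1  0.7 -0.7 -0.2  2.7]
rest [ 0.4739  0.0577  0.0782 -0.0086] [ 0.1  0.2 -0.1 -0.2 -0.1  0. ]
rest [0.4737 0.0606 0.0801] [-0.1 -0.2  0.9 -0.6 -0.2  2.6 -0.3  0.5  0.3  0.6 -0.9 -0.2 -0.5 -0.5]
rest [ 0.4739  0.0583  0.0759 -0.0077] [ 0.  -0.  -0.  -0.2 -0.5  0.2  0.3  0.3  0.8  0.5 -0.1 -0.1  0.2 -0.4]
rod [0.4642 0.0625 0.0565 0.1275] [ 8.7 -1.2 -0.1 -4.4  0.6  4.6 -4.8  0.1 -0.5  1. ]
rod [0.4636 0.0615 0.0553 0.1261] [ 8.9 -0.7 -0.1 -3.8  0.7  4.4 -4.8 -0.1 -0.3  2.5 -0.1 -1.  -0.9 -0.7]
```

```bash
python3 - <<'E'
from h import *
from m1 import O
import json
c=json.load(open("c2.json")); q=lambda a:[((u+.5)/1.5625-.5,(v+.5)/1.5625-.5) for u,v in a]
mt=[[a,b,z-130] for a,b,z in O['rod'][0]]
m=[[45,8,-11],[45,-8,11],[-65,8,-11],[-65,-8,11],[140,0,5]]; x=q([(652,235),(697,240),(633,416),(669,423),(710,26)])
for o in ([("wrist",m,x,c)],[("wrist",m,x,c),("top",mt,O['rod'][1],None)]):
    p,r=fit(o,[.46,.06,.07,0.13]); print("rod",p.round(4),r.round(1))
im=cv2.resize(cv2.imread("pics/w2.png"),(512,384),interpolation=cv2.INTER_AREA).astype(int)
for r in (40,50,60,70): print(r,"L",im[r-1:r+2,190:212].mean((0,2)).astype(int).tolist(),"R",im[r-1:r+2,284:308].mean((0,2)).astype(int).tolist())
E
python3 - <<'E'
import cv2,numpy as np
im=cv2.imread("pics/w2.png")
a=cv2.resize(im[0:130,290:490],None,fx=4,fy=4,interpolation=cv2.INTER_CUBIC); cv2.imwrite("pics/w2c.png",a)
E
```

```text
rod [0.4622 0.0628 0.0879 0.1358] [-3.  -0.7  3.9 -0.5 -5.2 -1.1  1.9  7.  -0.1  0.9]
rod [0.4616 0.0591 0.0873 0.1306] [-2.1 -0.7  4.1 -0.6 -4.2 -3.2  2.4  4.5  0.1  4.2 -0.8 -0.5 -0.7 -0.1]
40 L [207, 206, 207, 205, 202, 207, 212, 213, 213, 213, 213, 213, 213, 214, 216, 217, 217, 217, 213, 184, 131, 163] R [158, 206, 216, 216, 216, 214, 211, 208, 208, 208, 208, 208, 208, 208, 204, 196, 195, 195, 195, 194, 195, 195, 195, 194]
50 L [206, 206, 206, 206, 200, 182, 202, 212, 214, 213, 213, 214, 213, 214, 216, 217, 217, 217, 205, 150, 135, 194] R [151, 165, 208, 217, 216, 216, 216, 212, 209, 208, 208, 208, 208, 204, 192, 185, 194, 197, 197, 197, 197, 197, 197, 197]
60 L [207, 207, 207, 206, 207, 205, 201, 210, 214, 214, 214, 214, 214, 216, 217, 217, 217, 217, 194, 133, 141, 198] R [191, 146, 177, 211, 216, 216, 216, 215, 211, 208, 208, 208, 208, 207, 197, 178, 191, 195, 195, 195, 194, 194, 194, 194]
70 L [207, 207, 207, 207, 207, 206, 203, 208, 213, 214, 214, 214, 215, 217, 218, 217, 218, 211, 164, 122, 157, 205] R [206, 189, 150, 188, 214, 216, 216, 216, 215, 210, 209, 208, 208, 206, 195, 179, 189, 193, 192, 193, 192, 192, 192, 193]
```

View pics/w2c.png

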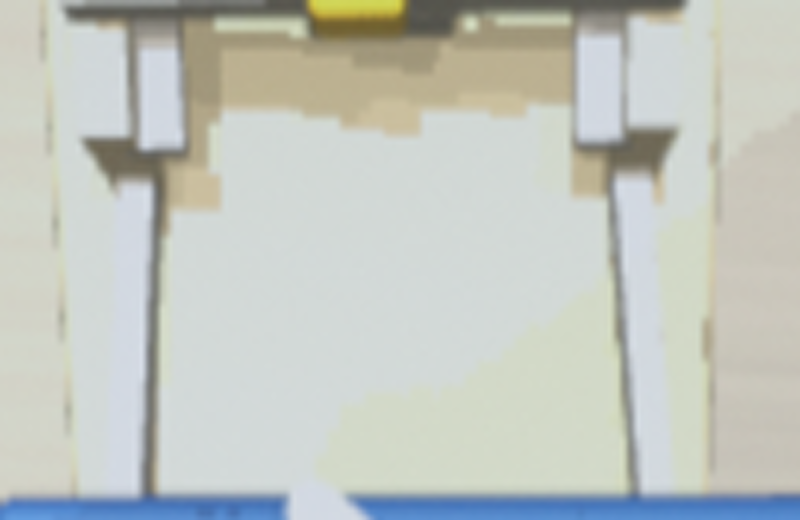

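The crop shows the tongue's outer edges at (50,50)/(69,400) on the left and (717,50)/(709,400) on the right, plus the guides and the bridge with its yellow pin. The axis looks about 3 mm to +y of the first fit. The cartridge in the hand gives a check on wrist camera bias.

Run:
```python
from h import *
from m1 import O
import json
c=json.load(open("c2.json")); s=bot.observe(); print(s["position"],s["tool_rot"])
# held cartridge: yaw = tool yaw ; origin = tcp + 30mm, underside 28mm under tcp
yaw=s["tool_rot"][2]; P=s["position"]
pc=[P[0]+.0295*np.cos(yaw),P[1]+.0295*np.sin(yaw),yaw,P[2]-.0275]
print("cart front pred",(proj("wrist",W(pc,[[55,35,20],[55,-35,20]]),c)*1.5625).round(1).tolist(),"obs (289,126),(507,126)")
E_=[(50,50,1),(69,400,1),(717,50,-1),(709,400,-1)]
pts=[((290+(u+.5)/4-.5+.5)/1.5625-.5,((v+.5)/4-.5+.5)/1.5625-.5,sg) for u,v,sg in E_]
def f(p,wt=1.,top=1.):
    r=[]
    e,d=rays("wrist",[(u,v) for u,v,_ in pts],c)
    for dd,(u,v,sg) in zip(d,pts):
        X=e+dd*(.03-e[2])/dd[2]; y=-np.sin(p[2])*(X[0]-p[0])+np.cos(p[2])*(X[1]-p[1])
        r.append((y-sg*.056)/.0008)
    m,x=O['bay']; r2=(proj('top',W(p,m))-np.array(x)).ravel()
    return np.r_[np.array(r)*wt,r2*top]
for t in (1,.1):
    r=least_squares(f,[.6284,.2215,.06],kwargs=dict(top=t)); print(r.x.round(4),r.fun.round(1))
```

```text
[0.46189725 0.20723897 0.22789648] [3.14131644e+00 2.72777871e-04 5.90532080e-02]
cart front pred [[285.3, 122.1], [511.4, 122.1]] obs (289,126),(507,126)
[0.628  0.2251 0.0665] [-0.8 -0.5  1.5  0.8 -1.3  0.3 -0.5  0.5 -1.3  0.3 -0.8 -1. ]
[0.628  0.2254 0.0688] [-1.1 -0.7  1.2  0.7 -0.1  0.  -0.   0.  -0.1  0.  -0.1 -0.1]
```

```bash
python3 to.py 0.4933 0.2160 0.0595 0.067
```

```text
t 4.75 shift [ 0.0319 -0.0069  0.1684] rot [ 0.     0.    -0.008] dist 0.172
```

```bash
python3 nudge.py '[[0,0.032,-0.007,0.04,0,0,-0.008],[0,0.032,-0.007,0.09,0,0,-0.008],[0,0.032,-0.007,0.13,0,0,-0.008],[0,0.032,-0.007,0.155,0,0,-0.008],[0,0.032,-0.007,0.155,0,0,-0.008]]'; python3 nudge.py '[[0,0,0,0.006,0,0,0],[0,0,0,0.012,0,0,0],[0,0,0,0.013,0,0,0]]';python3 to.py 0.4933 0.2160 0.0587 0.067
```

```text
clock: 5.38
position: [0.4925, 0.2159, 0.0716]
tool_rot: [3.14, 0.003, 0.067]
force: [0.6, 0.3, -2.4]
grip_width: 0.0153
finger_force: 59.8
clock: 5.75
position: [0.4932, 0.2166, 0.0605]
tool_rot: [-3.142, -0.0, 0.068]
force: [-0.1, -0.3, -2.9]
grip_width: 0.0148
finger_force: 59.8
t 5.75 shift [0.     0.0007 0.0018] rot [-0.    -0.     0.001] dist 0.002
```

```bash
python3 nudge.py '[[0,0,0,0.001,0,0,0],[0,0,0,0.002,0,0,0],[0,0,0,0.002,0,0,0]]'; python3 nudge.py '[[0.03,0,0,0,0,0,0],[0.03,0,0,0,0,0,0],[0.03,0,0,0,0,0,0]]'; python3 nudge.py '[[0,0,0,0,0,0,0],[0,0,0,0,0,0,0],[0,0,0,0,0,0,0]]' 60
python3 - <<'E'
from h import *
im=eyes.grab_frame("top"); b=cv2.resize(im[115:265,165:265],None,fx=4,fy=4,interpolation=cv2.INTER_CUBIC)
w=eyes.grab_frame("wrist")
cv2.imwrite("pics/t3.png",np.hstack([b,cv2.resize(w,(400,300)).repeat(1,0) if 0 else np.vstack([cv2.resize(w,(400,300)),np.zeros((300,400,3),np.uint8)])]))
E
```

```text
clock: 6.12
position: [0.4932, 0.2168, 0.0588]
tool_rot: [-3.141, -0.0, 0.068]
force: [-2.1, -1.2, 5.4]
grip_width: 0.0155
finger_force: 61.0
clock: 6.5
position: [0.4931, 0.2167, 0.0583]
tool_rot: [-3.142, -0.0, 0.068]
force: [-0.4, -0.2, -0.7]
grip_width: 0.0301
finger_force: 0.0
clock: 6.88
position: [0.4932, 0.2168, 0.0584]
tool_rot: [-3.141, -0.0, 0.068]
force: [-0.9, 1.0, 4.8]
grip_width: 0.0155
finger_force: 58.9
```

View pics/t3.png

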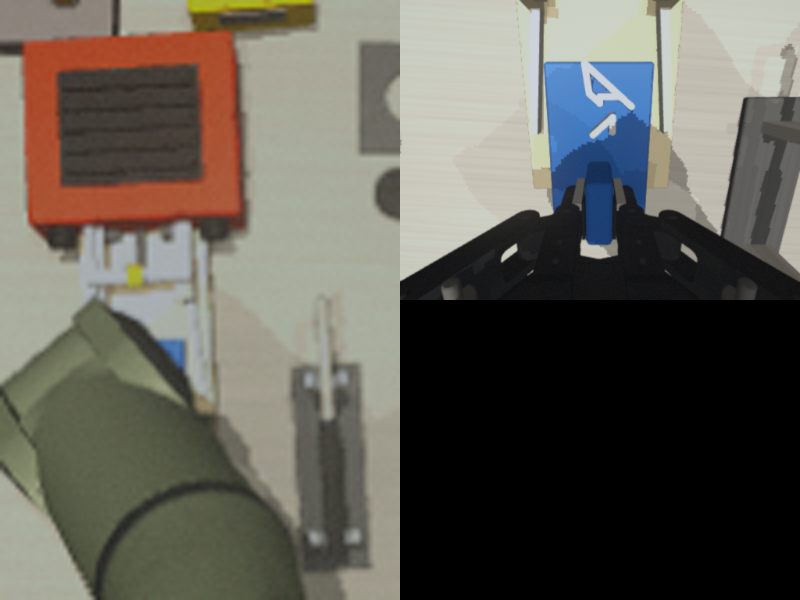

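The cartridge lies on the tongue nearly centred between the guides: cartridge from 545 to 653, guides at about 542 and 660. Now I'll push.

```bash
python3 nudge.py '[[0,0.012,0,0,0,0,0],[0,0.024,0,0,0,0,0],[0,0.036,0,0,0,0,0],[0,0.045,0,0,0,0,0],[0,0.045,0,0,0,0,0]]' 80; python3 nudge.py '[[0,0.006,0,0,0,0,0],[0,0.012,0,0,0,0,0],[0,0.018,0,0,0,0,0],[0,0.022,0,0,0,0,0],[0,0.022,0,0,0,0,0]]'
```

```text
clock: 7.6
position: [0.5389, 0.2198, 0.0585]
tool_rot: [-3.141, -0.001, 0.067]
force: [3.1, -0.3, 5.2]
grip_width: 0.0147
finger_force: 78.5
clock: 8.22
position: [0.5593, 0.2214, 0.0585]
tool_rot: [3.142, 0.001, 0.068]
force: [-6.9, 0.2, 11.0]
grip_width: 0.0151
finger_force: 79.5
```

```bash
python3 nudge.py '[[0,0.004,0,0,0,0,0],[0,0.008,0,0,0,0,0],[0,0.012,0,0,0,0,0],[0,0.012,0,0,0,0,0]]'; python3 nudge.py '[[0,0.002,0,0,0,0,0],[0,0.003,0,0,0,0,0],[0,0.003,0,0,0,0,0]]';  python3 nudge.py '[[0,0.002,0,0,0,0,0],[0,0.002,0,0,0,0,0]]'
```

```text
clock: 8.72
position: [0.571, 0.2223, 0.0585]
tool_rot: [3.142, 0.002, 0.068]
force: [-8.2, -0.7, 11.8]
grip_width: 0.0148
finger_force: 79.7
clock: 9.1
position: [0.5739, 0.2225, 0.0585]
tool_rot: [3.142, 0.002, 0.068]
force: [-9.1, 0.3, 12.1]
grip_width: 0.0148
finger_force: 79.8
clock: 9.35
position: [0.5761, 0.2227, 0.0585]
tool_rot: [3.142, 0.001, 0.068]
force: [-7.5, -0.2, 11.1]
grip_width: 0.0149
finger_force: 79.5
```

```bash
python3 nudge.py '[[0,0.002,0,0,0,0,0],[0,0.002,0,0,0,0,0]]';  python3 nudge.py '[[0,0.001,0,0,0,0,0],[0,0.001,0,0,0,0,0]]'
```

```text
clock: 9.6
position: [0.5781, 0.2228, 0.0585]
tool_rot: [3.142, 0.001, 0.068]
force: [-7.7, 0.1, 12.1]
grip_width: 0.0145
finger_force: 79.7
clock: 9.85
position: [0.5788, 0.2229, 0.0585]
tool_rot: [3.142, 0.002, 0.068]
force: [-9.5, -0.4, 12.7]
grip_width: 0.0146
finger_force: 79.8
```

```bash
python3 nudge.py '[[0,0.0015,0,0,0,0,0],[0,0.0015,0,0,0,0,0]]';  python3 nudge.py '[[0,0.0015,0,0,0,0,0],[0,0.0015,0,0,0,0,0]]'
```

```text
clock: 10.1
position: [0.5804, 0.223, 0.0585]
tool_rot: [3.142, 0.002, 0.068]
force: [-9.8, -0.6, 12.3]
grip_width: 0.0151
finger_force: 79.8
clock: 10.35
position: [0.5815, 0.2231, 0.0585]
tool_rot: [3.141, 0.002, 0.068]
force: [-12.8, -0.1, 14.5]
grip_width: 0.0151
finger_force: 80.1
```

```bash
python3 nudge.py '[[0,0.0015,0,0,0,0,0],[0,0.0015,0,0,0,0,0]]'
```

```text
clock: 10.6
position: [0.5815, 0.2231, 0.0585]
tool_rot: [3.141, 0.005, 0.069]
force: [-23.7, -2.8, 24.5]
grip_width: 0.0149
finger_force: 81.5
```

At the hard stop; let go.

```bash
python3 nudge.py '[[0.05,0,0,0,0,0,0],[0.05,0,0,0,0,0,0],[0.05,0,0,0,0,0,0]]'; python3 nudge.py '[[0.05,0,0,-0.03,0,0,0],[0.05,0,0,-0.08,0,0,0],[0.05,0,0,-0.13,0,0,0],[0.05,0,0,-0.18,0,0,0],[0.05,0,0,-0.18,0,0,0]]'
python3 - <<'E'
from h import *
import json
s=bot.observe();c=eyes.calibration("wrist"); im=eyes.grab_frame("wrist"); json.dump({k:np.array(v).tolist() for k,v in c.items()},open("c4.json","w"))
cv2.imwrite("pics/w4.png",cv2.resize(im,(800,600),interpolation=cv2.INTER_CUBIC)); print(s["position"])
# stop: grasp TCP .5815 = -19 => held 10 mm back
g=np.array([.5815,.2231]); d=np.array([np.cos(.067),np.sin(.067)]); 
for k in (.0295,.0195): 
  o=g+d*k; print(k,(proj("wrist",W([*o,.067,.03],[[-55,35,20],[-55,-35,20],[-50,8,60],[-50,-8,60]]),c)*1.5625).round().tolist())
print("rod",(proj("wrist",W([.461,.059,.08],[[145,0,135],[45,0,141],[-65,0,141]]),c)*1.5625).round().tolist())
E
```

```text
clock: 10.98
position: [0.5845, 0.2227, 0.0581]
tool_rot: [3.142, 0.0, 0.068]
force: [0.2, -0.4, 0.6]
grip_width: 0.0504
finger_force: 0.0
clock: 11.6
position: [0.5859, 0.2235, 0.2421]
tool_rot: [-3.14, -0.006, 0.067]
force: [0.2, -0.2, -0.1]
grip_width: 0.0499
finger_force: 0.0
[0.58590365 0.22350585 0.24212097]
0.0295 [[353.0, 305.0], [444.0, 305.0], [387.0, 315.0], [410.0, 315.0]]
0.0195 [[353.0, 318.0], [444.0, 318.0], [387.0, 329.0], [410.0, 329.0]]
rod [[670.0, 282.0], [651.0, 443.0], [628.0, 584.0]]
```

View pics/w4.png

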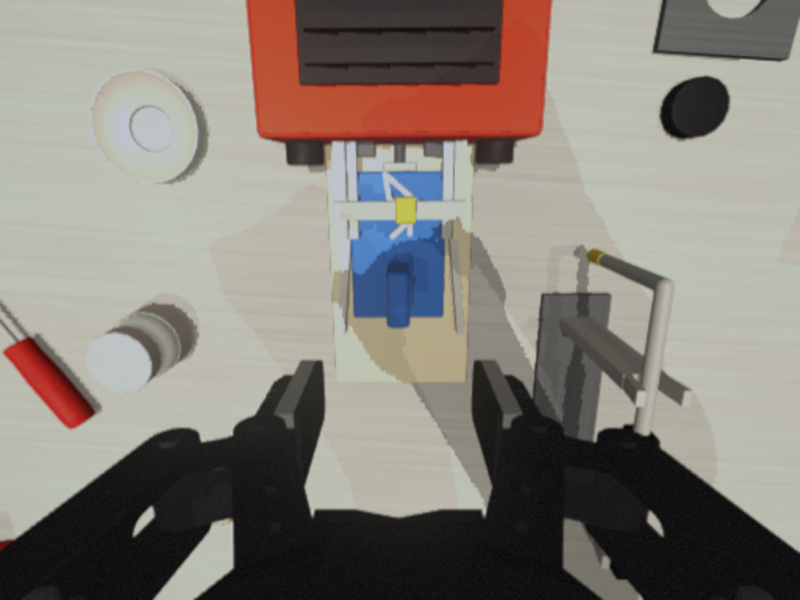

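The cartridge's rear edge is at row 317 and its fin's rear at row 327. That matches the held position at -29 mm, so it is caught. On to the rod.

```bash
python3 to.py 0.41 0.06 0.25 0.08
```

```text
t 11.65 shift [-0.1856  0.1508 -0.0109] rot [-0.001 -0.003 -0.013] dist 0.239
```

```bash
python3 nudge.py '[[0.085,-0.04,0.033,-0.01,0,0,-0.013],[0.085,-0.08,0.065,-0.01,0,0,-0.013],[0.085,-0.12,0.098,-0.01,0,0,-0.013],[0.085,-0.16,0.13,-0.01,0,0,-0.013],[0.085,-0.186,0.151,-0.01,0,0,-0.013]]'; python3 nudge.py '[[0.085,0,0,0,0,0,0],[0.085,0,0,0,0,0,0]]'
python3 - <<'E'
from h import *
import json
s=bot.observe();c=eyes.calibration("wrist"); im=eyes.grab_frame("wrist"); json.dump({k:np.array(v).tolist() for k,v in c.items()},open("c5.json","w"))
cv2.imwrite("pics/w5.png",cv2.resize(im,(800,600),interpolation=cv2.INTER_CUBIC)); print(s["position"],s["tool_rot"])
m=[[140,0,5],[140,5,0],[45,8,11],[45,-8,11],[-65,8,11],[-65,-8,11]]
print("rod",(proj("wrist",W([.461,.06,.08,.13],m),c)*1.5625).round().tolist())
E
```

```text
clock: 12.28
position: [0.407, 0.058, 0.2473]
tool_rot: [3.141, 0.002, 0.08]
force: [1.1, -0.1, 0.2]
grip_width: 0.0852
finger_force: 0.0
clock: 12.52
position: [0.4093, 0.0599, 0.2479]
tool_rot: [-3.141, 0.0, 0.081]
force: [-0.9, -0.2, -0.1]
grip_width: 0.0847
finger_force: 0.0
[0.40926265 0.05989853 0.24788732] [-3.14140838e+00  4.12060450e-04  8.07771192e-02]
rod [[407.0, -100.0], [396.0, -94.0], [390.0, 116.0], [422.0, 116.0], [391.0, 319.0], [419.0, 319.0]]
```

View pics/w5.png

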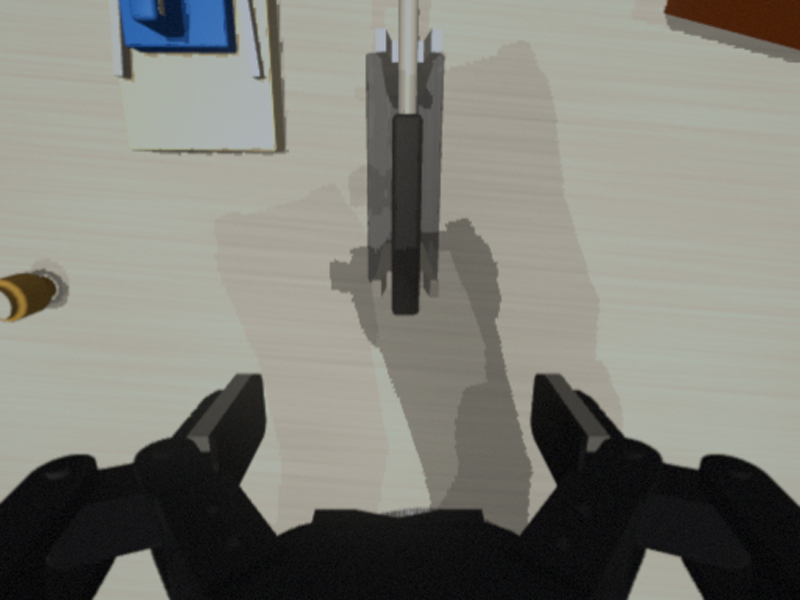

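The bar's top corners are at (393,115), (422,115), (392,313) and (419,313). The plate corners are at (366,53), (444,53), (369,281) and (440,281).

```bash
python3 - <<'E'
from h import *
from m1 import O
import json
q=lambda a:[((u+.5)/1.5625-.5,(v+.5)/1.5625-.5) for u,v in a]
c=json.load(open("c5.json")); c4=json.load(open("c4.json"))
o1=("wrist",[[45,8,11],[45,-8,11],[-65,8,11],[-65,-8,11]],q([(393,115),(422,115),(392,313),(419,313)]),c)
o2=("wrist",[[140,0,5]],q([(666,284)]),c4)
for o in ([o1],[o1,o2]):
    p,r=fit(o,[.46,.06,.08,.13]); print("rod",p.round(4),r.round(1))
    rod=p
p,r=fit([("wrist",[[90,30,8],[90,-30,8],[-90,30,8],[-90,-30,8]],q([(366,53),(444,53),(369,281),(440,281)]),c)],[.47,.06,.08]); print("plate",p.round(4),r.round(1))
E
python3 to.py 0.4625 0.0605 0.111 0.08
```

```text
rod [0.4624 0.0596 0.0756 0.122 ] [-0.4 -0.   0.4  0.1  0.1 -0.1 -0.   0. ]
rod [0.4626 0.0594 0.0681 0.1231] [ 0.3 -0.5  1.1 -0.3 -0.2  0.  -0.3  0.2 -0.8  0.8]
plate [0.4747 0.0599 0.0823] [-0.3 -0.5  0.4 -0.6  0.6  0.9 -0.6  0.8]
t 12.57 shift [0.053  0.004  0.1368] rot [-0.     0.001  0.001] dist 0.147
```

```bash
python3 nudge.py '[[0.085,0.04,0.004,0.03,0,0,0.004],[0.085,0.053,0.0045,0.07,0,0,0.004],[0.06,0.053,0.0045,0.1,0,0,0.004],[0.05,0.053,0.0045,0.125,0,0,0.004],[0.05,0.053,0.0045,0.137,0,0,0.004]]'; python3 nudge.py '[[0.03,0,0,0,0,0,0],[0.02,0,0,0,0,0,0],[0,0,0,0,0,0,0],[0,0,0,0,0,0,0],[0,0,0,0,0,0,0]]' 30; python3 nudge.py '[[0,0,0,0,0,0,0],[0,0,0,0,0,0,0]]' 110; python3 to.py 0.4625 0.0605 0.111 0.08
```

```text
clock: 13.2
position: [0.4619, 0.06, 0.1097]
tool_rot: [-3.141, 0.002, 0.078]
force: [0.5, -0.2, 0.4]
grip_width: 0.0503
finger_force: 0.0
clock: 13.82
position: [0.4628, 0.0595, 0.1121]
tool_rot: [-3.141, -0.002, 0.076]
force: [-0.1, -0.8, 8.1]
grip_width: 0.0157
finger_force: 31.6
clock: 14.08
position: [0.4628, 0.0595, 0.1123]
tool_rot: [-3.141, -0.002, 0.076]
force: [-2.0, 0.5, 13.7]
grip_width: 0.014
finger_force: 107.1
t 14.07 shift [-0.0002 -0.001   0.0013] rot [-0.    -0.002 -0.004] dist 0.002
```

```bash
python3 nudge.py '[[0,0,0,-0.02,0,0,0],[0,0,0,-0.05,0,0,0],[0,0,0,-0.09,0,0,0],[0,0,0,-0.13,0,0,0],[0,0,0,-0.13,0,0,0]]'
python3 - <<'E'
from h import *
from m1 import O,Rr
import json
q=lambda a:[((u+.5)/1.5625-.5,(v+.5)/1.5625-.5) for u,v in a]
c1=json.load(open("c1.json"))
o1=("wrist",[[-56,-113,150],[-56,-113,0]],q([(612,64),(526,104)]),c1)
o2=("top",*O['shut'],None)
o3=("top",[[0,-27*1,104]],Rr([(549,112)]),None)
for o in ([o2],[o1,o2]):
    p,r=fit(o,[.645,-.245,-.14]); print(p.round(4),r.round(1))
e,d=rays("top",Rr([(549,112)])); X=e+d[0]*(.105-e[2])/d[0][2]; a=p[2]; dx,dy=X[:2]-p[:2]
print("knob",X.round(4),"in shutter",np.round([np.cos(a)*dx+np.sin(a)*dy,-np.sin(a)*dx+np.cos(a)*dy],4))
t=W(p,[[-140,60,0],[-140,-5,0]]); print("TCP start/end",t.round(4))
s=bot.observe(); print(s["qpos"])
E
python3 to.py 0.5145 -0.1662 0.262 -0.144
```

```text
clock: 14.7
position: [0.4633, 0.0596, 0.2439]
tool_rot: [-3.141, -0.005, 0.076]
force: [0.5, 0.1, -3.5]
grip_width: 0.0146
finger_force: 107.6
[ 0.645  -0.2449 -0.1437] [-0.4  0.1  0.7  0.7 -1.  -0.5  0.7 -0.3]
[ 0.6471 -0.2432 -0.1325] [ 0.8 -0.1 -1.4  1.7 -0.8 -0.1  0.4 -0.3 -1.7 -0.8  0.  -1.4]
knob [ 0.6525 -0.2187  0.105 ] in shutter [0.0022 0.025 ]
TCP start/end [[ 0.5162 -0.1652  0.    ]
 [ 0.5076 -0.2297  0.    ]]
[-0.04021802  0.26138485 -0.25823604  1.97896366  0.08479195  0.90650642
 -1.8364359 ]
t 14.7 shift [ 0.0339  0.229  -0.018 ] rot [-0.001 -0.005  0.22 ] dist 0.232
```

```bash
python3 nudge.py '[[0,0,0.03,-0.03,0,0,0.03],[0,0.01,0.08,-0.03,0,0,0.08],[0,0.02,0.13,-0.03,0,0,0.13],[0,0.028,0.18,-0.03,0,0,0.17],[0,0.034,0.228,-0.03,0,0,0.214]]'; python3 nudge.py '[[0,0,0,0,0,0,0],[0,0,0,0,0,0,0]]'; python3 to.py 0.5165 -0.165 0.175 -0.138
```

```text
clock: 15.32
position: [0.5133, -0.167, 0.2703]
tool_rot: [3.141, 0.001, -0.139]
force: [0.8, 0.6, -2.2]
grip_width: 0.014
finger_force: 107.9
clock: 15.58
position: [0.5132, -0.1648, 0.2704]
tool_rot: [-3.141, 0.001, -0.137]
force: [0.4, 1.0, -2.3]
grip_width: 0.0142
finger_force: 108.1
t 15.57 shift [ 0.0035 -0.0002  0.0954] rot [-0.     0.001  0.001] dist 0.095
```

```bash
cat > tip.py <<'E'
from h import *
s=bot.observe(); T=rpy(s["tool_rot"]); t=s["position"]+T@np.array([.14,0,.087])
im=eyes.grab_frame("scene").astype(int); p=proj("scene",[t,t+[0,0,.012]]); u=p.mean(0)
b,g,r=im[...,0],im[...,1],im[...,2]; m=(r>110)&(g>85)&(b<.55*g)&(g>.62*r)
ys,xs=np.nonzero(m); k=(abs(xs-u[0])<20)&(abs(ys-u[1])<20)
print("tip world",t.round(4),"pred px",p.round(1).tolist(),"yellow",k.sum(),xs[k].mean(),ys[k].mean(),ys[k].max())
E
python3 tip.py; python3 nudge.py '[[0,0.003,0,0.03,0,0,0],[0,0.003,0,0.06,0,0,0],[0,0.003,0,0.085,0,0,0],[0,0.003,0,0.095,0,0,0],[0,0.003,0,0.095,0,0,0]]'; python3 tip.py
```

```text
tip world [ 0.6517 -0.1838  0.1832] pred px [[181.9, 170.5], [181.4, 167.1]] yellow 14 181.0 167.92857142857142 170
clock: 16.25
position: [0.5165, -0.1651, 0.1763]
tool_rot: [-3.141, 0.001, -0.136]
force: [-0.7, -0.4, -1.9]
grip_width: 0.0144
finger_force: 108.1
tip world [ 0.6552 -0.1841  0.0892] pred px [[185.2, 196.6], [184.7, 193.4]] yellow 22 184.5909090909091 193.5 196
```

```bash
python3 nudge.py '[[0,0,0.012,0,0,0,0],[0,0,0.024,0,0,0,0],[0,0,0.034,0,0,0,0],[0,0,0.044,0,0,0,0],[0,0,0.044,0,0,0,0]]'; python3 nudge.py '[[0,0,0.007,0,0,0,0],[0,0,0.014,0,0,0,0],[0,0,0.018,0,0,0,0],[0,0,0.018,0,0,0,0]]'; python3 tip.py
```

```text
clock: 16.92
position: [0.5101, -0.2105, 0.1762]
tool_rot: [3.141, 0.0, -0.139]
force: [-0.2, -0.3, -2.2]
grip_width: 0.0146
finger_force: 108.0
clock: 17.42
position: [0.5079, -0.2275, 0.1762]
tool_rot: [3.141, 0.0, -0.138]
force: [-0.4, -0.0, -2.7]
grip_width: 0.014
finger_force: 108.0
tip world [ 0.6466 -0.2467  0.0892] pred px [[167.4, 192.5], [166.8, 189.4]] yellow 18 166.66666666666666 189.55555555555554 192
```

```bash
python3 nudge.py '[[0,0,0.003,0,0,0,0],[0,0,0.006,0,0,0,0],[0,0,0.006,0,0,0,0]]'; python3 nudge.py '[[0,0,0.002,0,0,0,0],[0,0,0.002,0,0,0,0]]'; python3 nudge.py '[[0,0,0.002,0,0,0,0],[0,0,0.002,0,0,0,0]]'
python3 - <<'E'
from h import *
im=eyes.grab_frame("scene"); cv2.imwrite("pics/s6.png",cv2.resize(im[140:250,110:240],None,fx=5,fy=5,interpolation=cv2.INTER_CUBIC))
E
```

```text
clock: 17.85
position: [0.5071, -0.2333, 0.1762]
tool_rot: [3.142, 0.0, -0.138]
force: [-1.0, 0.1, -2.1]
grip_width: 0.0144
finger_force: 107.9
clock: 18.1
position: [0.507, -0.2349, 0.1762]
tool_rot: [-3.141, 0.0, -0.137]
force: [0.7, 1.5, -3.1]
grip_width: 0.0142
finger_force: 108.0
clock: 18.35
position: [0.5067, -0.2366, 0.1762]
tool_rot: [-3.141, 0.0, -0.136]
force: [-1.0, 5.2, -1.6]
grip_width: 0.0143
finger_force: 108.4
```

```bash
python3 nudge.py '[[0,0,0.0015,0,0,0,0],[0,0,0.0015,0,0,0,0]]'; python3 nudge.py '[[0,0,-0.015,0,0,0,0],[0,0,-0.025,0,0,0,0],[0,0,-0.025,-0.04,0,0,0],[0,0,-0.025,-0.09,0,0,0],[0,0,-0.025,-0.095,0,0,0]]';  python3 nudge.py '[[0,0,-0.04,0,0,0,0],[0,0,-0.08,0,0,0,0],[0,0,-0.08,0,0,0,0]]'
python3 - <<'E'
from h import *
im=eyes.grab_frame("scene"); a=cv2.resize(im[150:250,115:235],None,fx=3.3,fy=3.3,interpolation=cv2.INTER_CUBIC)
im=eyes.grab_frame("top"); b=cv2.resize(im[140:240,290:390],None,fx=3.3,fy=3.3,interpolation=cv2.INTER_CUBIC)
cv2.imwrite("pics/s7.png",np.hstack([a,b]))
for sgn in(.45,-.45):
  P=W([.646,-.244,-.138],[[0,62*np.sin(sgn),48+62*np.cos(sgn)]])
  u=proj("scene",P)[0]; v=proj("top",P)[0]; print(sgn,"scene crop",((u-[115,150])*3.3).round(),"top crop",((v-[290,140])*3.3).round()+[396,0])
E
```

```text
clock: 18.65
position: [0.5065, -0.2376, 0.1762]
tool_rot: [-3.141, 0.001, -0.136]
force: [-0.7, 7.0, -3.3]
grip_width: 0.0138
finger_force: 108.8
clock: 19.27
position: [0.5113, -0.2139, 0.2746]
tool_rot: [3.14, -0.005, -0.137]
force: [0.4, 0.8, -4.2]
grip_width: 0.0143
finger_force: 108.3
clock: 19.65
position: [0.5212, -0.1311, 0.2706]
tool_rot: [-3.141, 0.001, -0.133]
force: [0.6, -0.6, -2.1]
grip_width: 0.0139
finger_force: 108.2
0.45 scene crop [199. 133.] top crop [533. 127.]
-0.45 scene crop [149. 122.] top crop [585. 135.]
```

View pics/s7.png

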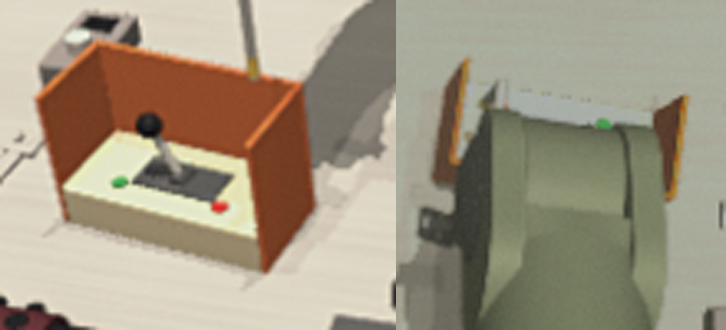

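The knob is at (150,125), leaning to the green side, where full throw predicts (149,122). The lever is fully over. Now I'll return the rod.

```bash
python3 to.py 0.4631 0.0596 0.244 0.076
```

```text
t 19.75 shift [-0.0834 -0.1843  0.0267] rot [ 0.     0.001 -0.213] dist 0.204
```

```bash
python3 nudge.py '[[0,-0.02,-0.04,0,0,0,-0.05],[0,-0.04,-0.08,0,0,0,-0.1],[0,-0.06,-0.12,0,0,0,-0.15],[0,-0.075,-0.16,0,0,0,-0.19],[0,-0.083,-0.184,0,0,0,-0.213]]'; python3 nudge.py '[[0,0,0,0.015,0,0,0],[0,0,0,0.026,0,0,0],[0,0,0,0.026,0,0,0]]'; python3 to.py 0.463 0.0596 0.1123 0.076
```

```text
clock: 20.38
position: [0.4635, 0.06, 0.2712]
tool_rot: [3.141, -0.0, 0.077]
force: [-0.5, -0.7, -2.7]
grip_width: 0.0142
finger_force: 108.3
clock: 20.75
position: [0.4636, 0.0579, 0.2442]
tool_rot: [3.141, 0.002, 0.074]
force: [-0.8, 0.7, -1.3]
grip_width: 0.0142
finger_force: 108.3
t 20.75 shift [-0.0002 -0.0018  0.1319] rot [ 0.     0.002 -0.002] dist 0.132
```

```bash
python3 nudge.py '[[0,0,-0.002,0.03,0,0,-0.002],[0,0,-0.002,0.06,0,0,-0.002],[0,0,-0.002,0.085,0,0,-0.002],[0,0,-0.002,0.085,0,0,-0.002]]'; python3 to.py 0.463 0.0596 0.1123 0.076; python3 tip.py
```

```text
clock: 21.25
position: [0.4631, 0.0604, 0.1594]
tool_rot: [3.141, 0.003, 0.077]
force: [0.3, 0.1, -1.6]
grip_width: 0.0141
finger_force: 108.2
t 21.25 shift [-0.      0.0008  0.0471] rot [0.    0.003 0.001] dist 0.047
tip world [0.6025 0.0711 0.072 ] pred px [[270.3, 200.8], [270.3, 197.7]] yellow 12 270.0 198.5 200
```

```bash
python3 nudge.py '[[0,0,0.0007,0.012,0,0,0],[0,0,0.0007,0.024,0,0,0],[0,0,0.0007,0.034,0,0,0],[0,0,0.0007,0.041,0,0,0],[0,0,0.0007,0.041,0,0,0]]'; python3 nudge.py '[[0,0,0,0.003,0,0,0],[0,0,0,0.005,0,0,0],[0,0,0,0.005,0,0,0]]'; python3 to.py 0.463 0.0596 0.1123 0.076
```

```text
clock: 21.92
position: [0.4635, 0.0604, 0.1188]
tool_rot: [3.142, 0.001, 0.078]
force: [-0.4, -0.3, -1.7]
grip_width: 0.0146
finger_force: 108.2
clock: 22.3
position: [0.4637, 0.0604, 0.1143]
tool_rot: [-3.142, 0.0, 0.078]
force: [0.1, -0.1, -2.9]
grip_width: 0.0142
finger_force: 108.2
t 22.3 shift [-0.0008  0.0007  0.002 ] rot [-0.     0.     0.002] dist 0.002
```

```bash
python3 nudge.py '[[0,-0.0008,0.0007,0.001,0,0,0],[0,-0.0008,0.0007,0.002,0,0,0],[0,-0.0008,0.0007,0.002,0,0,0]]'; python3 nudge.py '[[0,0,0,0.001,0,0,0],[0,0,0,0.001,0,0,0]]'
```

```text
clock: 22.68
position: [0.463, 0.0595, 0.1124]
tool_rot: [3.141, -0.0, 0.078]
force: [-1.4, -0.6, 1.4]
grip_width: 0.0144
finger_force: 109.1
clock: 22.92
position: [0.463, 0.0596, 0.1122]
tool_rot: [3.141, -0.0, 0.078]
force: [-9.5, -1.8, 26.7]
grip_width: 0.0141
finger_force: 113.1
```

Seated. I'll release a little first, then open and lift.

```bash
python3 nudge.py '[[0,0,0,-0.001,0,0,0],[0,0,0,-0.001,0,0,0]]' 25; python3 nudge.py '[[0.05,0,0,0,0,0,0],[0.05,0,0,0,0,0,0],[0.05,0,0,0,0,0,0],[0.05,0,0,0,0,0,0]]'; python3 nudge.py '[[0.05,0,0,-0.03,0,0,0],[0.05,0,0,-0.08,0,0,0],[0.05,0,0,-0.13,0,0,0],[0.05,0,0,-0.14,0,0,0]]'; python3 nudge.py '[[0.05,-0.05,0,0,0,0,0],[0.05,-0.055,0,0,0,0,0],[0.05,-0.055,0,0,0,0,0]]'
python3 - <<'E'
from h import *
s=bot.observe();c=eyes.calibration("wrist"); im=eyes.grab_frame("wrist")
a=cv2.resize(im,(800,600),interpolation=cv2.INTER_CUBIC); cv2.imwrite("pics/w8.png",a); print(s["position"],s["force"])
print("rod pred",(proj("wrist",W([.4624,.0596,.0756,.122],[[45,8,11],[45,-8,11],[-65,8,11],[-65,-8,11]]),c)).round(1).tolist())
g=im.mean(2).astype(int)
pr=proj("wrist",W([.4624,.0596,.0756,.122],[[35,0,11],[-20,0,11],[-55,0,11]]),c).round().astype(int)
for u,v in pr:
  k=np.nonzero(g[v,u-25:u+25]<55)[0]; print(v,"dark cols",u-25+k.min() if len(k) else None,u-25+k.max() if len(k) else None)
u=pr[1][0]; k=np.nonzero(g[:300,u]<55)[0]; print("dark rows",k.min(),k.max())
E
```

```text
clock: 23.18
position: [0.4631, 0.0597, 0.1123]
tool_rot: [-3.142, -0.0, 0.078]
force: [-1.7, -1.0, 4.0]
grip_width: 0.0141
finger_force: 108.8
clock: 23.68
position: [0.463, 0.0597, 0.1123]
tool_rot: [-3.142, 0.0, 0.078]
force: [-0.0, -1.0, -0.1]
grip_width: 0.0502
finger_force: 0.0
clock: 24.18
position: [0.464, 0.0598, 0.2552]
tool_rot: [-3.141, -0.005, 0.078]
force: [-0.3, 0.0, -1.3]
grip_width: 0.0496
finger_force: 0.0
clock: 24.55
position: [0.4083, 0.0553, 0.2522]
tool_rot: [3.142, -0.0, 0.078]
force: [0.4, -0.2, 0.4]
grip_width: 0.0502
finger_force: 0.0
[0.40826055 0.05533052 0.25217323] [ 0.40004129 -0.22299902  0.40820817]
rod pred [[245.2, 72.2], [264.3, 72.3], [246.0, 197.3], [263.0, 197.3]]
85 dark cols 246 263
150 dark cols 246 263
187 dark cols 247 262
dark rows 72 197
```

Run:
```python
from h import *
a=cv2.imread("pics/scene0.png").astype(int); b=eyes.grab_frame("scene").astype(int)
def f(im):
  r,g,bl=im[...,2],im[...,1],im[...,0]; m=(r>110)&(g>85)&(bl<.55*g)&(g>.62*r)
  ys,xs=np.nonzero(m[195:222,260:282]); return len(xs),xs.mean()+260,ys.mean()+195
print(f(a),f(b)); print("rod region diff",np.abs(a-b)[145:220,262:285].mean().round(2))
print(job.job_done())
```

```text
(13, np.float64(270.0), np.float64(209.69230769230768)) (13, np.float64(270.0), np.float64(209.69230769230768))
rod region diff 23.39
the job is handed in; nothing more can be done
None
```

The job is handed in at about 25 s: the cartridge is held by the catch, the rod threw the lever fully over, the rod is back in its rest as it was, and I saw nothing else disturbed.

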